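# Fill the vial carrier and hold it level above the desk

### The job

Two specimen vials stand loose on the desk: stand them upright in the two empty end pockets of the wooden carrier, either vial in either end, so that the four vials make one neat row; set them down rather than dropping them, and let go. Then take the carrier by the upright grip in its middle, lift it straight up about 10 cm clear of the desk, and finish while still holding it there, steady and level, with all four vials standing in it. Never tip a vial over or let the carrier tilt far, and leave the dropper bottle and the pinned specimen where they are.

Things in the scene. Friction and masses are not known exactly. Their poses are not given: they have to be found in the camera images.
- carrier: Loose light-wood vial carrier, about 0.26 kg: foot 60 (x) x 204 (y) x 5 mm, four pockets in a row along y, centres at y = -76, -39, 39, 76 mm; each 34 x 34 mm inside, floor 5 mm, rims (3 mm walls) 17 mm above the underside; an upright grip between the inner ones. Origin: centre of the underside, z up. At the start its y is within 0.4 rad of world y.
- left_pocket (a point): Centre of the floor of the carrier's end pocket at its +y end (empty at the start), 5 mm above the underside; axes as the carrier's.
- right_pocket (a point): Centre of the floor of the carrier's end pocket at its -y end (empty at the start), 5 mm above the underside; axes as the carrier's.
- carrier_grip (a point): Point to hold on the carrier's upright grip, on its centre line 62 mm above the underside. The grip is a flat wooden bar, 14 mm thick (carrier x), 34 mm wide (carrier y), top 86 mm above the underside; pinch it across the 14 mm, fingers closing along the carrier's x, where no vial is in their way. Axes as the carrier's.
- vial_a: Screw-cap glass vial that stands loose on the desk, 22 mm wide, 70 mm tall, about 18 g. Origin: centre of the underside, z up. It looks round, but in contact behaves as a 22 mm square block along its own x and y (turned by at most 0.25 rad from the world's); grip it across x or y.
- vial_b: The other vial that stands loose on the desk, 22 mm wide, 58 mm tall, otherwise like vial_a.
- vial_c: Vial 22 mm wide, 58 mm tall, standing from the start in the carrier's inner pocket at y = +39 mm. Origin: centre of the underside, z up.
- vial_d: Vial 22 mm wide, 64 mm tall, standing from the start in the carrier's inner pocket at y = -39 mm. Origin: centre of the underside, z up.
- dropper: Amber glass dropper bottle with a black rubber top, 33 mm wide, 100 mm tall, a bystander near the loose vials. Origin: centre of the underside, z up.
- specimen: Beetle on a pin in a white foam cube, 32 x 30 mm, 52 mm tall, a bystander. Origin: centre of the underside.

How it is judged:
By the outcome, as a careful person would: the job done as asked, in the order asked, and still so for the second after the job is handed in, while the arm keeps its last pose, push and grip.
It also fails if it takes over 72 s, if anything falls off the work surface, if the arm or the gripper's body presses on something with over 40 N, if the wrist force passes 120 N, or if a joint passes its speed limit or range.

### The arm

A 7-joint arm with a two-finger parallel gripper is mounted at the origin on a cart in front of the work surface, level with it; the furniture and walls round the work are solid. World frame = base frame: x ahead of the robot, y to its left, z up, the work surface at z = 0. Lengths are in m, angles in rad, forces in N, time in s.
With the tool pointing down it reaches from about 0.4 to 0.85 m from the base axis. Payload 10.4 kg.
Tool frame: the origin (TCP) lies at the very end of the fingers, on their centre line; the grasp point (between the pads) lies r.tcp_to_grasp behind it (r.tcp_to_grasp is the distance from the TCP to the grasp point, in m); z points along the fingers, y is the line along which they close (so a half turn about z gives the same grasp; the last joint's range is limited). The gripper opens to 87 mm and grips with 3 to 60 N. Pads are 19 mm wide; open, the fingers measure 117 mm over their backs; the gripper's body (75 mm by 190 mm) begins 51 mm behind the grasp point.
Start: joints at [1.082, 0.332, -0.065, 1.46, 0.022, 1.35, -0.088], TCP at [0.281, -0.558, 0.223] pointing down, gripper open.
Joint ranges: [-2.6, 2.6], [-0.5, 2.12], [-1.47, 1.34], [0.16, 2.42], [-1.27, 4.41], [0.06, 2.06], [-2.6, 2.6]. Speed limits (rad/s): [2.22, 2.22, 2.79, 2.79, 3.14, 3.14, 3.14].

### API

Orientations are given as a unit quaternion [x, y, z, w].
In Python, from bench import monitor, cams, ticket, r gives the robot as it stands.
- The arm moves only by the shell command python3 -m crank 'ROWS' [OPENING] [FORCE]. ROWS is a JSON object whose one key "steps" holds a list of rows, each a list of 2 entries, a list of its own where there are three numbers: the shift along the world's x, y, z in units of 25 mm (1.0 is 25 mm), then the turn, a rotation vector about the world's x, y, z in units of 5 degrees (1.0 is 5 degrees). In form: {"steps": [[[x, y, z], [ax, ay, az]], ...]}. A call has 1 to 10 rows; each row shifts and turns the commanded pose from where the row before left it; what a row does not reach is not made up. A row lasts 1/12 s, in which the tool goes at most 41.7 mm and 7.16 degrees, less where a joint would pass 70% of its speed; a pose out of reach is approached as far as the arm can. A call is refused whole if a number of a shift passes 1 or a number of a turn 1, either way. A call with a gripper value outside its range is refused whole. OPENING is the finger opening in mm, from 0 to 87, set as the call begins (- or left out, the last holds). The fingers move at their own pace and stop on an object; FORCE is the grip in N (left out, the last holds). Time passes only in rows, so rows that do not move let the fingers close. It gives the time, the measured TCP pose, the force, the opening and the grip force at its end, in the units of the state.
- monitor.read_state(): the state, without advancing time (a new reading comes with each control period).
- cams.camera(name): name is "side" or "top" or "wrist"; returns a dict with "pixels" (480x640x3 uint8, blue, green, red), "z_map" (480x640 float32, m along the optical axis (not along the pixel's ray), 0 where there is no reading), "vfov" (degrees; the focal length in pixels is half the picture's height over the tangent of half this angle, whatever the lens; pixels are square), "cx", "cy" (the principal point, pixels), "T" (4x4, takes a point from camera to world coordinates). Camera axes: x right, y up, looking along -z (the intrinsics and any distortion apply to the point x, -y, -z); pixel columns grow to the right and rows downward; lengths in m; the calibration is good to about 2 mm. A picture is of the moment at which its call begins.
- ticket.close_job(): hands the job in; it is judged then, once.
The state is a dict: "time": time; "joint_positions": joint angles; "joint_vel": joint speeds; "joint_torque": joint torques, N m; "ee_pos": TCP position; "eef_rot": TCP orientation; "ft_force": force on the tool from outside, world axes, zero at the start; "torque": the same for the moment, N m; "width": finger opening in m; "grip_force": force on a finger pad.
Only numpy, scipy, OpenCV 4.12 (cv2) and the standard library are available. Lean on these libraries where they do the work, as an engineer would, in place of code of your own. Each camera call takes 0.05 s, during which the arm holds its last target. There are 200 camera calls.

## Working session

There is one attempt and no reset: what is moved stays moved. The work goes in short steps, Python scripts to look and compute and a shell command to move; the robot and the scene stay as the last step left them, time stands still between calls to the robot, and variables do not carry over. Pictures are saved under pics/ and viewed, at most 10 in all, crops included, and the job is handed in when it is done.

```bash
ls; mkdir -p pics; python3 - <<'E'
from bench import monitor,cams,r
import cv2,numpy as np,pickle
s=monitor.read_state(); print({k:np.round(v,3) for k,v in s.items()}); print(r.tcp_to_grasp)
for n in("top","side","wrist"):
    c=cams.camera(n); pickle.dump(c,open(f"pics/{n}0.pkl","wb")); cv2.imwrite(f"pics/{n}0.png",c["pixels"])
    print(n,{k:v for k,v in c.items() if k not in("pixels","z_map")},(c["z_map"]>0).mean())
E
```

```text
pics
{'time': np.float64(0.0), 'joint_positions': array([ 1.082,  0.333, -0.065,  1.461,  0.022,  1.35 , -0.089]), 'joint_vel': array([ 0.001,  0.002, -0.001, -0.   ,  0.002,  0.001,  0.001]), 'joint_torque': array([ 0.0000e+00, -6.2326e+01,  2.5000e-02, -3.8989e+01, -6.1000e-02,
        4.0000e-02,  0.0000e+00]), 'ee_pos': array([ 0.281, -0.558,  0.222]), 'eef_rot': array([ 0.973,  0.231, -0.   , -0.001]), 'ft_force': array([ 0.282,  0.31 , -0.574]), 'torque': array([-0.011, -0.025,  0.001]), 'grip_force': np.float64(0.0), 'width': np.float64(0.087)}
0.0187
top {'vfov': 42.32091155447448, 'cx': 322.1522100327925, 'cy': 243.31836671935022, 'T': array([[-0.02224986,  0.98837901, -0.15037245,  0.34860609],
       [-0.99960426, -0.024583  , -0.01367445, -0.07534491],
       [-0.01721214,  0.15000869,  0.98853484,  1.46623085],
       [ 0.        ,  0.        ,  0.        ,  1.        ]])} 0.9960807291666667
side {'vfov': 57.35736416841988, 'cx': 318.74262889875047, 'cy': 238.4672544255299, 'T': array([[-0.94979245,  0.12826664, -0.2853804 ,  0.33420033],
       [-0.31173708, -0.31003575,  0.89816358,  0.71428852],
       [ 0.0267263 ,  0.94203264,  0.33445509,  0.3832647 ],
       [ 0.        ,  0.        ,  0.        ,  1.        ]])} 0.9958463541666667
wrist {'vfov': 64.8288350588602, 'cx': 314.2855783768351, 'cy': 241.80563260352673, 'T': array([[ 4.48931538e-01,  8.65971274e-01,  2.20350238e-01,
         3.41622985e-01],
       [-8.93566047e-01,  4.35189344e-01,  1.10226835e-01,
        -5.27637390e-01],
       [-4.40802886e-04, -2.46381794e-01,  9.69172749e-01,
         3.83971955e-01],
       [ 0.00000000e+00,  0.00000000e+00,  0.00000000e+00,
         1.00000000e+00]])} 0.983134765625
```

View pics/top0.png

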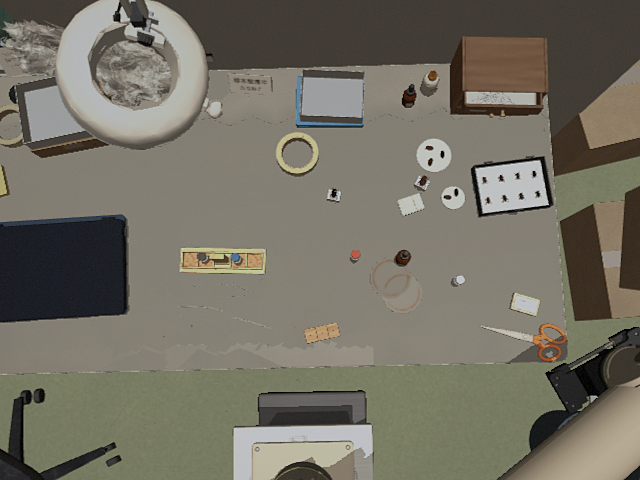

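View pics/side0.png

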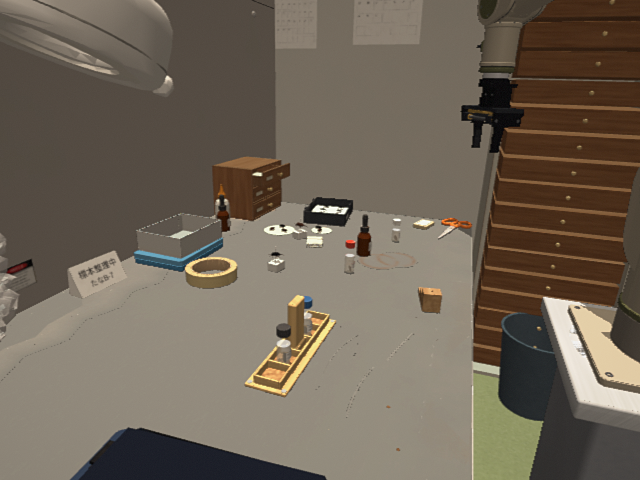

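The top view shows the carrier at about (222,261), the red-capped vial at (356,256), the white-capped vial at (459,280), the dropper at (403,257) and the specimen at (334,195). The side view agrees, with the vials at (350,255) and (396,232) and the carrier grip at (296,320).

```bash
cat > h.py <<'E'
import numpy as np,cv2,pickle
from bench import monitor,cams,r
def snap(n,tag):
    c=cams.camera(n); pickle.dump(c,open(f"pics/{n}{tag}.pkl","wb")); cv2.imwrite(f"pics/{n}{tag}.png",c["pixels"]); return c
def load(f): return pickle.load(open(f"pics/{f}.pkl","rb"))
def foc(c): return 240/np.tan(np.radians(c["vfov"]/2))
def cloud(c):
    f=foc(c); v,u=np.mgrid[:480,:640]; z=c["z_map"]
    p=np.stack([(u-c["cx"])/f*z,-(v-c["cy"])/f*z,-z],-1)
    return p@c["T"][:3,:3].T+c["T"][:3,3]
def proj(c,p):
    q=(np.asarray(p)-c["T"][:3,3])@c["T"][:3,:3]; f=foc(c)
    return np.stack([c["cx"]+f*q[...,0]/-q[...,2],c["cy"]-f*q[...,1]/-q[...,2]],-1)
def ray(c,u,v):
    f=foc(c); d=c["T"][:3,:3]@np.array([(u-c["cx"])/f,-(v-c["cy"])/f,-1]); return c["T"][:3,3],d
def tri(obs):
    A=np.zeros((3,3));b=np.zeros(3)
    for c,u,v in obs:
        o,d=ray(c,u,v); d=d/np.linalg.norm(d); M=np.eye(3)-np.outer(d,d); A+=M;b+=M@o
    return np.linalg.solve(A,b)
E
python3 - <<'E'
from h import *
np.set_printoptions(precision=4,suppress=True)
t,s=load("top0"),load("side0"); P=cloud(t); Q=cloud(s)
for n,(u,v) in dict(red=(356,256),white=(459,280),drop=(403,257),spec=(334,195),c1=(203,258),c2=(236,258)).items():
    print(n,P[v,u])
    w=P[v-12:v+13,u-12:u+13].reshape(-1,3); w=w[w[:,2]>.03]; print('  top ext',w.min(0),w.max(0),len(w))
    m=(np.hypot(Q[...,0]-P[v,u,0],Q[...,1]-P[v,u,1])<.03)&(Q[...,2]>.012)&(Q[...,2]<.12); w=Q[m]
    if len(w): print('  side ext',w.min(0),w.max(0),len(w))
m=(P[...,2]>.01)&(P[...,2]<.12); m[:,:170]=0;m[:,275:]=0;m[:235]=0;m[285:]=0
w=P[m&(P[...,2]<.03)]; r_=cv2.minAreaRect(w[:,:2].astype(np.float32)*1000); print(r_,len(w))
u,v=np.nonzero(m.any(0))[0][[0,-1]],np.nonzero(m.any(1))[0][[0,-1]];print(u,v)
E
```

```text
red [ 0.5303 -0.1323  0.0677]
  top ext [ 0.3486 -0.1416  0.0302] [ 0.5446 -0.0753  1.4662] 80
  side ext [ 0.5239 -0.1394  0.0125] [ 0.5449 -0.1194  0.0732] 212
white [ 0.4711 -0.3646  0.0569]
  top ext [ 0.3486 -0.3773  0.0303] [ 0.4808 -0.0753  1.4662] 73
  side ext [ 0.461  -0.3749  0.0128] [ 0.4803 -0.3558  0.062 ] 125
drop [ 0.5257 -0.239   0.0653]
  top ext [ 0.513  -0.2582  0.0325] [ 0.5449 -0.2275  0.1055] 173
  side ext [ 0.5099 -0.2504  0.0121] [ 0.5443 -0.2217  0.102 ] 404
spec [ 0.6808 -0.0861  0.0359]
  top ext [ 0.3486 -0.0959  0.032 ] [ 0.6954 -0.0753  1.4662] 51
  side ext [ 0.6694 -0.102   0.0121] [ 0.7004 -0.0686  0.0542] 155
c1 [0.5351 0.2179 0.0611]
  top ext [ 0.3486 -0.0753  0.0303] [0.549  0.232  1.4662] 137
  side ext [0.516  0.1882 0.012 ] [0.5575 0.2435 0.088 ] 1232
c2 [0.5324 0.141  0.0679]
  top ext [ 0.3486 -0.0753  0.0316] [0.5442 0.1748 1.4662] 115
  side ext [0.5126 0.1183 0.012 ] [0.5404 0.1707 0.0881] 410
((550.0845947265625, 182.91012573242188), (78.21650695800781, 193.7667236328125), 0.4196794629096985) 470
[181 263] [237 271]
```

```bash
python3 -m crank '{"steps":[[[0.58,0.59,0],[0,0,0.97]],[[0.58,0.59,0],[0,0,0.97]],[[0.58,0.59,0],[0,0,0.97]],[[0.58,0.59,0],[0,0,0.97]],[[0.58,0.59,0],[0,0,0.97]],[[0.58,0.59,0],[0,0,0.97]],[[0.58,0.59,0],[0,0,0.97]],[[0.58,0.59,0],[0,0,0.97]],[[0.58,0.59,0],[0,0,0.97]],[[0.58,0.59,0],[0,0,0.97]]]}' 
python3 -m crank '{"steps":[[[0.58,0.59,0],[0,0,0.97]],[[0.58,0.59,0],[0,0,0.97]],[[0.58,0.59,0],[0,0,0.97]],[[0,0,0],[0,0,0]],[[0,0,0],[0,0,0]],[[0,0,0],[0,0,0]]]}'
python3 - <<'E'
from h import *
c=snap("wrist","1"); print(c["T"]); P=cloud(c)
m=(P[...,2]>.05)&(P[...,2]<.08); n,l,st,ce=cv2.connectedComponentsWithStats(m.astype(np.uint8))
for i in range(1,n):
    if st[i,4]>60:
        w=P[l==i]; print(st[i],np.round(np.r_[w.min(0),w.max(0)],4),np.round(np.median(w[:,2]),4))
E
```

```text
time: 0.98
ee_pos: [0.4262, -0.4101, 0.2223]
eef_rot: [0.791, 0.612, -0.0, -0.0]
ft_force: [0.6, 0.3, -0.0]
width: 0.0869
grip_force: 0.0
time: 1.48
ee_pos: [0.4686, -0.3673, 0.2223]
eef_rot: [0.709, 0.705, -0.0, -0.0]
ft_force: [-0.0, 0.4, 0.7]
width: 0.0871
grip_force: 0.0
[[ 9.99977005e-01  6.56409116e-03  1.70348588e-03  4.70200329e-01]
 [-6.78147565e-03  9.68917393e-01  2.47291521e-01 -2.99732801e-01]
 [-2.72930110e-05 -2.47297387e-01  9.68939627e-01  3.84443631e-01]
 [ 0.00000000e+00  0.00000000e+00  0.00000000e+00  1.00000000e+00]]
[371  54  35  38 722] [ 0.5169 -0.2566  0.05    0.5435 -0.2299  0.0799] 0.0631
[308 212  23  23 408] [ 0.4641 -0.3762  0.0502  0.4836 -0.3571  0.06  ] 0.0578
```

```bash
python3 - <<'E'
from h import *
a=cv2.imread("pics/wrist1.png"); b=cv2.resize(a[170:300,240:400],(800,650),interpolation=cv2.INTER_CUBIC)[:600]; cv2.imwrite("pics/w1crop.png",b)
c=load("wrist1");P=cloud(c);m=(P[...,2]>.055)&(P[...,2]<.06);m[:200]=0
w=P[m&(P[...,2]>.0562)]; print((w[:,:2].max(0)+w[:,:2].min(0))/2,len(w))
E
```

```text
[ 0.47387224 -0.36673245] 373
```

View pics/w1crop.png

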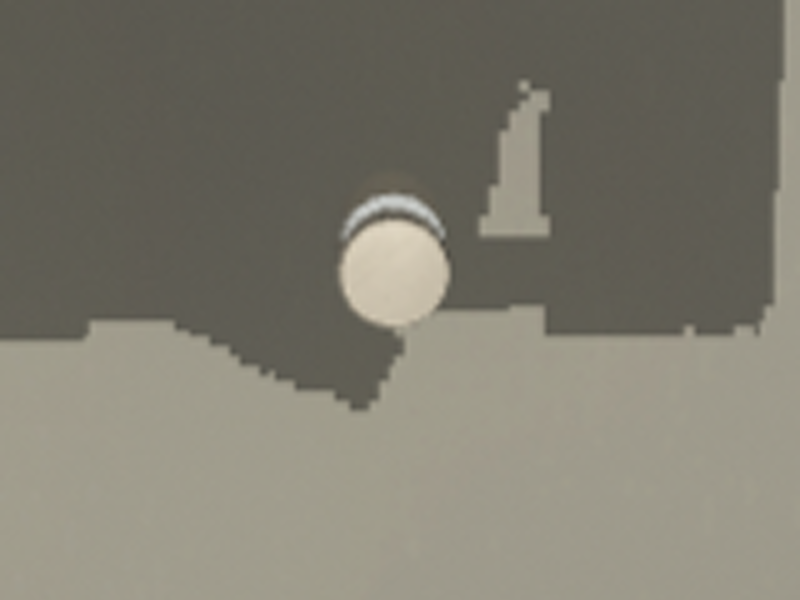

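The crop shows the white cap centred at crop (394,272), which is image pixel (319,224). Next I triangulate the tops from two views.

```bash
python3 - <<'E'
from h import *
t,w,s=load("top0"),load("wrist1"),load("side0")
print("b top",tri([(t,459,279),(w,318.8,224.4)]),tri([(s,397,220),(w,318.8,224.4)]))
print("a top",tri([(t,356,255.5),(s,350,244)]), proj(w,[.534,-.129,.07]))
E
python3 -m crank '{"steps":[[[0.2,0.02,-0.9],[0,0,0]],[[0,0,-1],[0,0,0]],[[0,0,-1],[0,0,0]],[[0,0,-1],[0,0,0]],[[0,0,-1],[0,0,0]],[[0,0,0],[0,0,0]]]}'
```

```text
b top [ 0.47373873 -0.36694993  0.05279953] [ 0.47186116 -0.36735503  0.05867693]
a top [ 0.53277759 -0.13221933  0.06507438] [ 404.54520213 -109.16221719]
time: 2.03
ee_pos: [0.4708, -0.3657, 0.095]
eef_rot: [0.71, 0.705, -0.001, -0.004]
ft_force: [-1.8, 0.9, -0.9]
width: 0.087
grip_force: 0.0
```

```bash
python3 -m crank '{"steps":[[[0,0,-0.8],[0,0,0]],[[0,0,-0.8],[0,0,0]],[[0,0,-0.7],[0,0,0]],[[0,0,-0.5],[0,0,0]],[[0,0,-0.3],[0,0,0]],[[0,0,-0.2],[0,0,0]],[[0,0,0],[0,0,0]],[[0,0,0],[0,0,0]],[[0,0,0],[0,0,0]]]}'
python3 -m crank '{"steps":[[[0,0,0],[0,0,0]],[[0,0,0],[0,0,0]],[[0,0,0],[0,0,0]],[[0,0,0],[0,0,0]],[[0,0,0],[0,0,0]],[[0,0,0],[0,0,0]],[[0,0,0],[0,0,0]],[[0,0,0],[0,0,0]],[[0,0,0],[0,0,0]],[[0,0,0],[0,0,0]]]}' 10 8
```

```text
time: 2.78
ee_pos: [0.4748, -0.3666, 0.0186]
eef_rot: [0.709, 0.705, 0.0, 0.001]
ft_force: [-0.2, -0.3, 0.4]
width: 0.0868
grip_force: 0.0
time: 3.62
ee_pos: [0.4742, -0.3662, 0.0175]
eef_rot: [0.709, 0.705, 0.0, -0.0]
ft_force: [-0.7, 0.3, -0.3]
width: 0.0285
grip_force: 0.0
```

```bash
python3 -m crank '{"steps":[[[0,0,0],[0,0,0]],[[0,0,0],[0,0,0]],[[0,0,0],[0,0,0]],[[0,0,0],[0,0,0]],[[0,0,0],[0,0,0]],[[0,0,0],[0,0,0]]]}'
python3 -m crank '{"steps":[[[0,0,0.4],[0,0,0]],[[0,0,0.8],[0,0,0]],[[0,0,0.8],[0,0,0]],[[0,0,1],[0,0,0]],[[0,0,1],[0,0,0]],[[0,0,1],[0,0,0]],[[0,0,1],[0,0,0]],[[0,0,1],[0,0,0]],[[0,0,0],[0,0,0]]]}'
```

```text
time: 4.12
ee_pos: [0.4742, -0.3662, 0.0175]
eef_rot: [0.709, 0.705, 0.0, -0.0]
ft_force: [0.4, -0.2, -0.2]
width: 0.022
grip_force: 8.0
time: 4.87
ee_pos: [0.4763, -0.3673, 0.199]
eef_rot: [0.709, 0.706, 0.001, 0.004]
ft_force: [0.4, 0.2, 1.4]
width: 0.0218
grip_force: 8.0
```

Vial b is gripped at 22 mm. I carry it towards the carrier's -y end and look.

```bash
python3 -m crank '{"steps":[[[0.13,0.4,0],[0,0,0]],[[0.13,0.8,0],[0,0,0]],[[0.13,1,0],[0,0,0]],[[0.13,1,0],[0,0,0]],[[0.13,1,0],[0,0,0]],[[0.13,1,0],[0,0,0]],[[0.13,1,0],[0,0,0]],[[0.13,1,0],[0,0,0]],[[0.13,1,0],[0,0,0]],[[0.13,1,0],[0,0,0]]]}'
python3 -m crank '{"steps":[[[0.13,1,0],[0,0,0]],[[0.13,1,0],[0,0,0]],[[0.13,1,0],[0,0,0]],[[0.13,1,0],[0,0,0]],[[0.13,1,0],[0,0,0]],[[0.13,1,0],[0,0,0]],[[0.13,1,0],[0,0,0]],[[0.13,0.8,0],[0,0,0]],[[0,0,0],[0,0,0]],[[0,0,0],[0,0,0]]]}'
python3 -m crank '{"steps":[[[0,0,0],[0,0,0]],[[0,0,0],[0,0,0]],[[0,0,0],[0,0,0]]]}'
python3 - <<'E'
from h import *
c=snap("wrist","2"); P=cloud(c); print(c["T"][:3,3])
m=(P[...,2]>.012)&(P[...,2]<.022); n,l,st,ce=cv2.connectedComponentsWithStats(m.astype(np.uint8))
for i in range(1,n):
    if st[i,4]>200:
        w=P[l==i]; print(st[i],np.round(np.r_[w.min(0),w.max(0)],4), cv2.minAreaRect(w[:,:2].astype(np.float32)*1000))
E
```

```text
time: 5.7
ee_pos: [0.506, -0.1339, 0.1917]
eef_rot: [0.708, 0.706, -0.0, -0.001]
ft_force: [0.2, -0.5, 0.6]
width: 0.0218
grip_force: 8.0
time: 6.53
ee_pos: [0.5318, 0.0606, 0.1918]
eef_rot: [0.708, 0.707, -0.0, -0.001]
ft_force: [0.2, -1.4, -0.5]
width: 0.0219
grip_force: 8.0
time: 6.78
ee_pos: [0.5326, 0.0577, 0.1923]
eef_rot: [0.709, 0.705, -0.0, 0.0]
ft_force: [0.7, 0.4, -0.3]
width: 0.0218
grip_force: 8.0
[0.53410615 0.12540105 0.35446269]
[ 291    0   55  190 2223] [0.5132 0.0874 0.012  0.5595 0.2375 0.0214] ((536.4805297851562, 162.983642578125), (150.6168212890625, 40.037967681884766), 87.45655059814453)
[530 226  80  76 623] [ 0.74   -0.0207  0.012   0.8034  0.0518  0.022 ] ((763.164306640625, 24.121212005615234), (91.37884521484375, 29.566364288330078), 50.9273567199707)
```

View pics/wrist2.png

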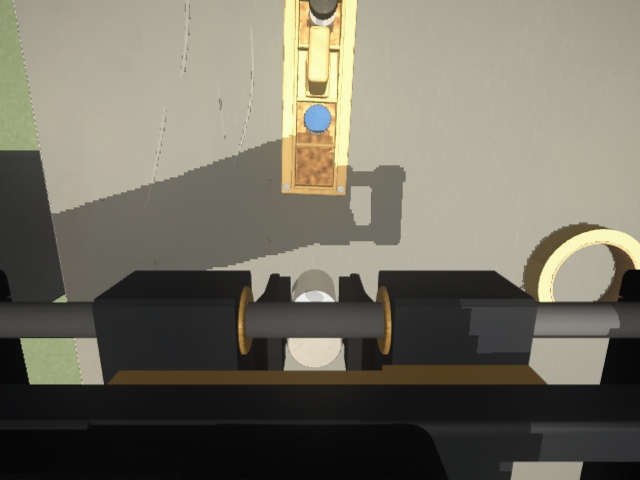

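The wrist view shows the carrier's near end. Its foot corners are at (283,193) and (345,194), the empty pocket is at about (316,166), vial d's blue cap is at (318,118), and the held vial is at (315,310). I enlarge the pocket.

```bash
python3 - <<'E'
from h import *
c=load("wrist2")
b=cv2.resize(c["pixels"][100:200,270:370],(600,600),interpolation=cv2.INTER_CUBIC); cv2.imwrite("pics/w2crop.png",b)
P=cloud(c)
for v in (150,165,180): print(v,np.round(P[v,278:352:2,2]*1000).astype(int))
E
```

```text
150 [ 0 -1  4  5  4  5  4 17 16  6  5  5  6  5  6  6  5  5  5  3  5  4  6  5
  5  4  6  5 10 17  4  6  5  6  4  3  0]
165 [ 0  0  4  4  5  7  6 16 16  5  5  7  6  7  6  7  5  5  4  6  6  6  5  4
  5  6  6  6 17 16  4  4  5  4  5  0 -1]
180 [ 1  0  5  5  5  5  6 15 17  5  4  6  4  5  6  5  6  4  5  6  7  5  5  5
  5  6  6  5 17 17  5  3  5  4  4  1 -1]
```

View pics/w2crop.png

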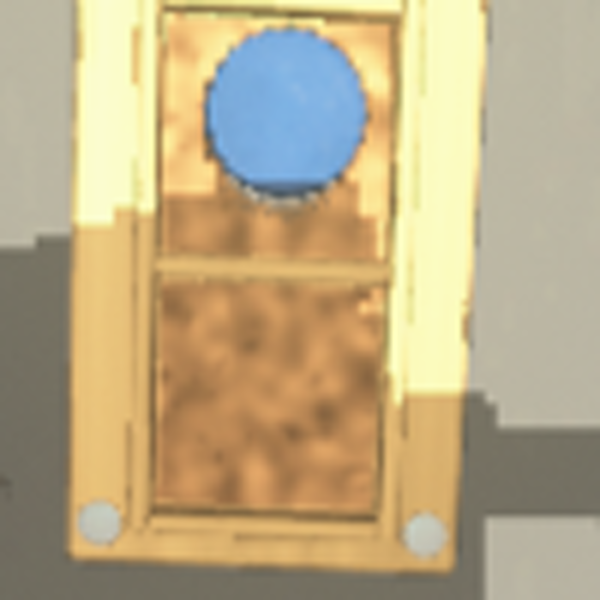

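```bash
python3 - <<'E'
from h import *
c=load("wrist2")
def at(u,v,z):
    o,d=ray(c,270+u/6,100+v/6); return o+d*(z-o[2])/d[2]
L=[at(158,270,.017),at(390,275,.017),at(380,521,.017),at(150,512,.017)]
print(np.round(L,4),np.mean(L,0))
for z in(.005,.011,.017):print(at(270,398,z))
f=[at(72,556,.005),at(452,570,.005)]; print(f, np.degrees(np.arctan2(f[1][1]-f[0][1],f[1][0]-f[0][0])))
b=at(287,108,.069); print("d top",b)
print(monitor.read_state()["ee_pos"])
P=cloud(c); w=P[(P[...,2]>.08)&(P[...,2]<.095)&(P[...,1]>.12)&(P[...,1]<.25)]; print('grip',w.min(0),w.max(0),w.mean(0), cv2.minAreaRect(w[:,:2].astype(np.float32)*1000))
E
```

```text
[[0.5187 0.1257 0.017 ]
 [0.5521 0.1248 0.017 ]
 [0.5509 0.0895 0.017 ]
 [0.5169 0.091  0.017 ]] [0.53463757 0.10774354 0.017     ]
[0.53473249 0.10683233 0.005     ]
[0.53472173 0.10715114 0.011     ]
[0.53471098 0.10746995 0.017     ]
[array([0.50411235, 0.08314563, 0.005     ]), array([0.56263589, 0.08061071, 0.005     ])] -2.4801937669617984
d top [0.53685962 0.14436124 0.069     ]
[0.53262877 0.05786395 0.19244511]
grip [0.53024101 0.16629097 0.08019469] [0.54486691 0.20027933 0.0881741 ] [0.53729915 0.18304237 0.08540916] ((537.304443359375, 183.23275756835938), (33.68526077270508, 13.979873657226562), 87.3651123046875)
```

```bash
python3 -m crank '{"steps":[[[0.04,0.4,0],[0,0,-0.25]],[[0.04,0.6,0],[0,0,-0.25]],[[0,0.6,0],[0,0,0]],[[0,0.4,0],[0,0,0]],[[0,0,-0.6],[0,0,0]],[[0,0,-1],[0,0,0]],[[0,0,-1],[0,0,0]],[[0,0,-1],[0,0,0]],[[0,0,-0.8],[0,0,0]],[[0,0,-0.4],[0,0,0]]]}'
python3 -m crank '{"steps":[[[0,0,0],[0,0,0]],[[0,0,0],[0,0,0]],[[0,0,0],[0,0,0]]]}'
```

```text
time: 7.67
ee_pos: [0.5334, 0.1079, 0.07]
eef_rot: [0.724, 0.69, -0.001, -0.001]
ft_force: [-0.0, -0.7, -1.1]
width: 0.0218
grip_force: 8.0
time: 7.92
ee_pos: [0.5356, 0.109, 0.074]
eef_rot: [0.724, 0.69, 0.001, 0.001]
ft_force: [1.4, 0.2, -0.9]
width: 0.0223
grip_force: 8.0
```

```bash
python3 -m crank '{"steps":[[[0,-0.04,-0.3],[0,0,0]],[[0,0,-0.4],[0,0,0]],[[0,0,-0.4],[0,0,0]],[[0,0,-0.3],[0,0,0]],[[0,0,-0.2],[0,0,0]],[[0,0,-0.15],[0,0,0]],[[0,0,-0.1],[0,0,0]],[[0,0,-0.05],[0,0,0]],[[0,0,0],[0,0,0]],[[0,0,0],[0,0,0]]]}'
python3 -m crank '{"steps":[[[0,0,-0.05],[0,0,0]],[[0,0,-0.03],[0,0,0]],[[0,0,-0.02],[0,0,0]],[[0,0,0],[0,0,0]],[[0,0,0],[0,0,0]]]}'
```

```text
time: 8.75
ee_pos: [0.5349, 0.1079, 0.0253]
eef_rot: [0.724, 0.69, 0.0, 0.0]
ft_force: [-0.1, 0.8, 0.1]
width: 0.0219
grip_force: 8.0
time: 9.17
ee_pos: [0.5348, 0.1078, 0.0226]
eef_rot: [0.724, 0.69, 0.0, 0.0]
ft_force: [0.5, -0.2, -0.5]
width: 0.0221
grip_force: 8.0
```

```bash
python3 -m crank '{"steps":[[[0,0,0],[0,0,0]],[[0,0,0],[0,0,0]],[[0,0,0],[0,0,0]],[[0,0,0],[0,0,0]],[[0,0,0],[0,0,0]],[[0,0,0],[0,0,0]],[[0,0,0],[0,0,0]],[[0,0,0],[0,0,0]]]}' 56
python3 -m crank '{"steps":[[[0,0,0.3],[0,0,0]],[[0,0,0.5],[0,0,0]],[[0,0,0.8],[0,0,0]],[[0,0,1],[0,0,0]],[[0,0,1],[0,0,0]],[[0,0,1],[0,0,0]],[[0,-0.5,1],[0,0,0]],[[0,-1,1],[0,0,0]],[[0,-1,0],[0,0,0.25]],[[0,-1,0],[0,0,0.25]]]}'
python3 -m crank '{"steps":[[[0,-1,0],[0,0,0]],[[0,-1,0],[0,0,0]],[[0,-1,0],[0,0,0]],[[0,-1,0],[0,0,0]],[[0,-0.9,0],[0,0,0]],[[0,-0.6,0],[0,0,0]],[[0,0,0],[0,0,0]],[[0,0,0],[0,0,0]],[[0,0,0],[0,0,0]],[[0,0,0],[0,0,0]]]}' 87
python3 - <<'E'
from h import *
c=snap("wrist","3"); P=cloud(c)
m=(P[...,2]>.04)&(P[...,2]<.08); n,l,st,ce=cv2.connectedComponentsWithStats(m.astype(np.uint8))
for i in range(1,n):
    if st[i,4]>60:
        w=P[l==i]; w2=w[w[:,2]>np.percentile(w[:,2],90)-.006]; print(st[i],np.round(np.r_[w2.min(0),w2.max(0)],4),np.round((w2.min(0)+w2.max(0))/2,4))
print(monitor.read_state()["ee_pos"])
E
```

```text
time: 9.83
ee_pos: [0.5347, 0.1078, 0.0226]
eef_rot: [0.724, 0.69, 0.0, 0.0]
ft_force: [0.8, 0.7, 0.2]
width: 0.0552
grip_force: 0.0
time: 10.67
ee_pos: [0.5357, 0.0199, 0.1908]
eef_rot: [0.708, 0.706, 0.002, 0.002]
ft_force: [0.0, -0.3, -1.1]
width: 0.0562
grip_force: 0.0
time: 11.5
ee_pos: [0.535, -0.1156, 0.1881]
eef_rot: [0.708, 0.706, 0.0, 0.0]
ft_force: [0.1, -0.4, 0.1]
width: 0.0867
grip_force: 0.0
[302 240  26  29 569] [ 0.5266 -0.1409  0.0648  0.5462 -0.1209  0.0718] [ 0.5364 -0.1309  0.0683]
[291 347  36  23 668] [ 0.5168 -0.2425  0.0495  0.5447 -0.2288  0.0654] [ 0.5307 -0.2357  0.0574]
[ 0.53491489 -0.1157626   0.18799673]
```

View pics/wrist3.png

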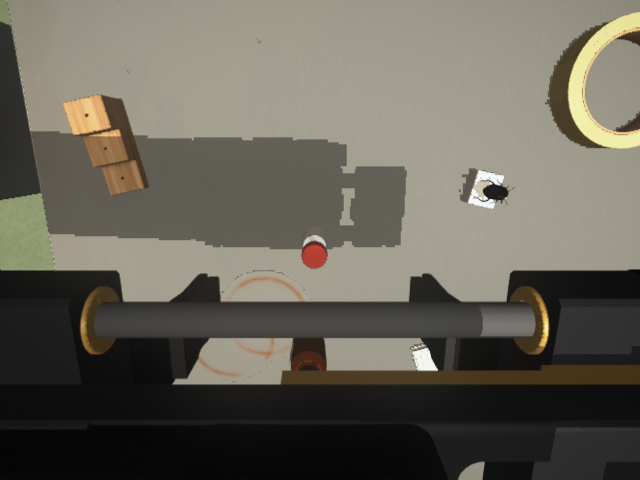

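The red cap is at (314,255), the dropper at (309,365) and the specimen at (488,190), with the path to vial a clear. I descend onto vial a and grip it.

```bash
python3 -m crank '{"steps":[[[0.06,-0.3,-0.3],[0,0,0]],[[0,-0.3,-0.4],[0,0,0]],[[0,0,-0.8],[0,0,0]],[[0,0,-0.9],[0,0,0]],[[0,0,-1],[0,0,0]],[[0,0,-1],[0,0,0]],[[0,0,-0.9],[0,0,0]],[[0,0,-0.6],[0,0,0]],[[0,0,-0.4],[0,0,0]],[[0,0,-0.2],[0,0,0]]]}'
python3 -m crank '{"steps":[[[0,0,0],[0,0,0]],[[0,0,0],[0,0,0]],[[0,0,0],[0,0,0]]]}'
python3 -m crank '{"steps":[[[0,0,0],[0,0,0]],[[0,0,0],[0,0,0]],[[0,0,0],[0,0,0]],[[0,0,0],[0,0,0]],[[0,0,0],[0,0,0]],[[0,0,0],[0,0,0]],[[0,0,0],[0,0,0]],[[0,0,0],[0,0,0]],[[0,0,0],[0,0,0]],[[0,0,0],[0,0,0]]]}' 10 8
python3 -m crank '{"steps":[[[0,0,0],[0,0,0]],[[0,0,0],[0,0,0]],[[0,0,0],[0,0,0]],[[0,0,0],[0,0,0]],[[0,0,0],[0,0,0]]]}'
```

```text
time: 12.38
ee_pos: [0.535, -0.1324, 0.0229]
eef_rot: [0.709, 0.705, -0.001, -0.001]
ft_force: [-1.6, -0.6, -0.6]
width: 0.087
grip_force: 0.0
time: 12.63
ee_pos: [0.537, -0.1324, 0.026]
eef_rot: [0.709, 0.705, 0.0, 0.001]
ft_force: [-0.2, 0.5, 0.1]
width: 0.0871
grip_force: 0.0
time: 13.47
ee_pos: [0.5362, -0.1322, 0.0251]
eef_rot: [0.709, 0.705, 0.0, -0.0]
ft_force: [-0.6, 0.4, 0.3]
width: 0.0283
grip_force: 0.0
time: 13.88
ee_pos: [0.5362, -0.1322, 0.0251]
eef_rot: [0.709, 0.705, 0.0, 0.0]
ft_force: [-0.2, -0.3, -0.4]
width: 0.0219
grip_force: 8.0
```

```bash
python3 -m crank '{"steps":[[[0,0,0.4],[0,0,0]],[[0,0,0.8],[0,0,0]],[[0,0,1],[0,0,0]],[[0,0,1],[0,0,0]],[[0,0,1],[0,0,0]],[[0,0.3,1],[0,0,0]],[[0,0.6,0.8],[0,0,0]],[[0,0.8,0.4],[0,0,0]],[[0,1,0.2],[0,0,0]],[[0,1,0],[0,0,0]]]}'
python3 -m crank '{"steps":[[[0.02,1,0],[0,0,0]],[[0.02,1,0],[0,0,0]],[[0.02,1,0],[0,0,0]],[[0.02,1,0],[0,0,0]],[[0.02,1,0],[0,0,0]],[[0.02,1,0],[0,0,0]],[[0.02,1,0],[0,0,0]],[[0.02,1,0],[0,0,-0.25]],[[0.02,1,0],[0,0,-0.25]],[[0.02,0.7,0],[0,0,0]]]}'
python3 -m crank '{"steps":[[[0,0.3,0],[0,0,0]],[[0,0,0],[0,0,0]],[[0,0,0],[0,0,0]],[[0,0,0],[0,0,0]],[[0,0,0],[0,0,0]]]}'
python3 - <<'E'
from h import *
c=snap("wrist","4"); print(monitor.read_state()["ee_pos"])
b=cv2.resize(c["pixels"][90:210,260:380],(600,600),interpolation=cv2.INTER_CUBIC); cv2.imwrite("pics/w4crop.png",b)
print(proj(c,np.array([[.541,.259,.005],[.5242,.2762,.017],[.558,.2762,.017]])))
E
```

```text
time: 14.72
ee_pos: [0.5369, -0.0389, 0.1925]
eef_rot: [0.709, 0.705, 0.001, 0.001]
ft_force: [0.1, -0.4, -0.1]
width: 0.0218
grip_force: 8.0
time: 15.55
ee_pos: [0.5407, 0.2055, 0.191]
eef_rot: [0.724, 0.69, 0.001, -0.0]
ft_force: [-0.2, 0.2, 0.5]
width: 0.022
grip_force: 8.0
time: 15.97
ee_pos: [0.5416, 0.2086, 0.1901]
eef_rot: [0.725, 0.689, -0.0, 0.0]
ft_force: [0.3, 0.6, 0.0]
width: 0.0223
grip_force: 8.0
[0.5416072  0.20883412 0.19013801]
[[309.29631731 165.09661592]
 [288.54661183 146.46148031]
 [327.81738439 144.41071625]]
```

View pics/w4crop.png

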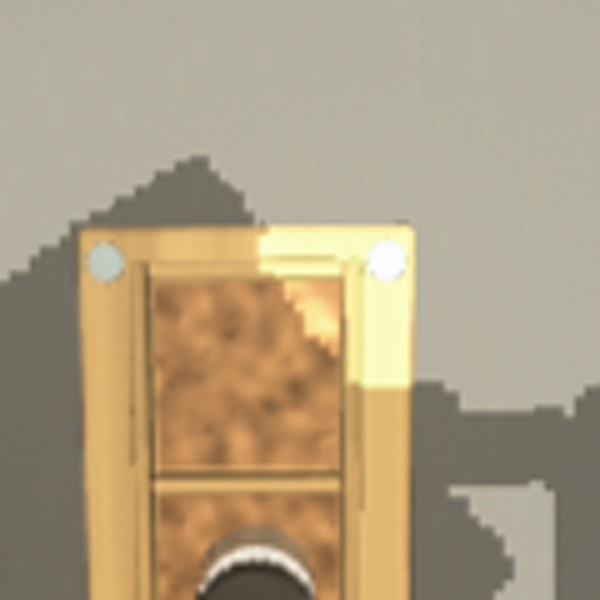

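The crop shows the empty +y pocket centred at crop (246,374), which is image (309.2,164.8). The prediction was (309.3,165.1).

```bash
python3 -m crank '{"steps":[[[-0.03,0.4,0],[0,0,0]],[[0,0.6,0],[0,0,0]],[[0,0.6,0],[0,0,0]],[[0,0.35,0],[0,0,0]],[[0,0,-0.6],[0,0,0]],[[0,0,-1],[0,0,0]],[[0,0,-1],[0,0,0]],[[0,0,-1],[0,0,0]],[[0,0,-0.6],[0,0,0]],[[0,0,-0.3],[0,0,0]]]}'
python3 -m crank '{"steps":[[[0,0,0],[0,0,0]],[[0,0,0],[0,0,0]],[[0,0,-0.3],[0,0,0]],[[0,0,-0.4],[0,0,0]],[[0,0,-0.4],[0,0,0]],[[0,0,-0.3],[0,0,0]],[[0,0,-0.2],[0,0,0]],[[0,0,-0.1],[0,0,0]],[[0,0,-0.05],[0,0,0]],[[0,0,0],[0,0,0]]]}'
python3 -m crank '{"steps":[[[0,0,-0.05],[0,0,0]],[[0,0,-0.03],[0,0,0]],[[0,0,0],[0,0,0]],[[0,0,0],[0,0,0]],[[0,0,0],[0,0,0]]]}'
```

```text
time: 16.85
ee_pos: [0.5394, 0.2585, 0.0751]
eef_rot: [0.724, 0.69, -0.001, -0.001]
ft_force: [-1.3, -0.5, -0.5]
width: 0.022
grip_force: 8.0
time: 17.68
ee_pos: [0.5404, 0.2591, 0.0337]
eef_rot: [0.724, 0.69, -0.0, -0.0]
ft_force: [-0.7, -0.1, 0.5]
width: 0.0221
grip_force: 8.0
time: 18.1
ee_pos: [0.5406, 0.2591, 0.032]
eef_rot: [0.724, 0.69, 0.0, 0.0]
ft_force: [1.1, 0.6, -0.5]
width: 0.0218
grip_force: 8.0
```

```bash
python3 -m crank '{"steps":[[[0,0,-0.04],[0,0,0]],[[0,0,-0.03],[0,0,0]],[[0,0,0],[0,0,0]],[[0,0,0],[0,0,0]],[[0,0,0],[0,0,0]]]}'
python3 -m crank '{"steps":[[[0,0,0],[0,0,0]],[[0,0,0],[0,0,0]],[[0,0,0],[0,0,0]],[[0,0,0],[0,0,0]],[[0,0,0],[0,0,0]],[[0,0,0],[0,0,0]],[[0,0,0],[0,0,0]],[[0,0,0],[0,0,0]]]}' 56
python3 -m crank '{"steps":[[[0,0,0.3],[0,0,0]],[[0,0,0.5],[0,0,0]],[[0,0,0.8],[0,0,0]],[[0,0,1],[0,0,0]],[[0,0,1],[0,0,0]],[[0,0,0.8],[0,0,0]],[[0,0,0.4],[0,0,0]],[[0,0,0.2],[0,0,0]],[[0,0,0],[0,0,0]],[[0,0,0],[0,0,0]]]}'
python3 -m crank '{"steps":[[[0,-0.4,0],[0,0,0]],[[-0.13,-0.8,0],[0,0,0]],[[0,-0.8,0],[0,0,0]],[[0,-0.7,0],[0,0,0]],[[0,-0.34,0],[0,0,0]],[[0,0,0],[0,0,0]],[[0,0,0],[0,0,0]],[[0,0,0],[0,0,0]]]}'
python3 - <<'E'
from h import *
c=snap("wrist","5"); s=snap("side","5"); t=snap("top","5")
a=cv2.resize(s["pixels"][250:410,220:380],(600,600)); b=cv2.resize(t["pixels"][225:295,160:300],(800,400)); 
cv2.imwrite("pics/s5crop.png",a)
P=cloud(c);Q=cloud(s)
for n,x in dict(l=(.5408,.2592),r=(.5342,.1073),c=(.539,.2222),d=(.5356,.1442)).items():
    for M in(P,Q):
        m=(np.hypot(M[...,0]-x[0],M[...,1]-x[1])<.018)&(M[...,2]>.03)&(M[...,2]<.085); w=M[m]
        if len(w)>10: print(n,len(w),np.round(w.min(0),4),np.round(w.max(0),4))
E
```

```text
time: 18.52
ee_pos: [0.5405, 0.2591, 0.0301]
eef_rot: [0.724, 0.69, 0.0, 0.0]
ft_force: [0.6, -0.1, -0.0]
width: 0.0217
grip_force: 8.0
time: 19.18
ee_pos: [0.5405, 0.2591, 0.0301]
eef_rot: [0.724, 0.69, 0.0, 0.0]
ft_force: [-0.2, 0.5, 0.5]
width: 0.0551
grip_force: 0.0
time: 20.02
ee_pos: [0.5402, 0.2588, 0.1544]
eef_rot: [0.724, 0.69, -0.0, -0.0]
ft_force: [-0.4, -0.6, -0.2]
width: 0.0562
grip_force: 0.0
time: 20.68
ee_pos: [0.5369, 0.1842, 0.1549]
eef_rot: [0.724, 0.69, 0.0, -0.0]
ft_force: [-0.8, 0.5, 0.1]
width: 0.0557
grip_force: 0.0
l 816 [0.5321 0.2501 0.0726] [0.5514 0.2692 0.0773]
l 465 [0.5289 0.2484 0.03  ] [0.5499 0.2693 0.0773]
r 453 [0.5258 0.0972 0.0537] [0.5458 0.1143 0.065 ]
r 203 [0.5238 0.0949 0.0301] [0.5441 0.1178 0.0655]
c 740 [0.5309 0.213  0.0304] [0.5506 0.2331 0.0655]
c 302 [0.5293 0.2117 0.0304] [0.5486 0.2334 0.0654]
d 582 [0.5267 0.1422 0.0306] [0.5466 0.1547 0.0708]
d 185 [0.5248 0.1331 0.0301] [0.5411 0.1539 0.0717]
```

View pics/s5crop.png

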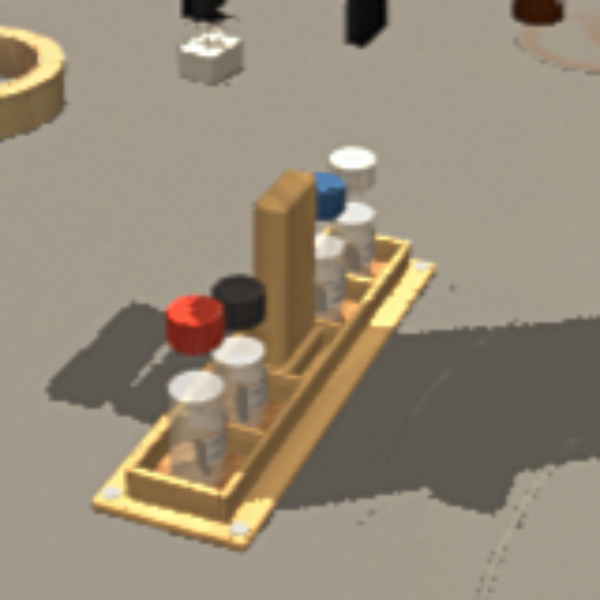

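All four vials stand upright in one row: red cap at crop (195,325), black (238,300), blue (325,195) and white (352,165). Now I take the grip.

```bash
python3 -m crank '{"steps":[[[0.02,-0.04,-0.4],[0,0,0]],[[0,0,-0.7],[0,0,0]],[[0,0,-0.8],[0,0,0]],[[0,0,-0.8],[0,0,0]],[[0,0,-0.7],[0,0,0]],[[0,0,-0.5],[0,0,0]],[[0,0,-0.36],[0,0,0]],[[0,0,-0.2],[0,0,0]],[[0,0,0],[0,0,0]],[[0,0,0],[0,0,0]]]}'
python3 -m crank '{"steps":[[[0,0,0],[0,0,0]],[[0,0,0],[0,0,0]],[[0,0,0],[0,0,0]],[[0,0,0],[0,0,0]],[[0,0,0],[0,0,0]],[[0,0,0],[0,0,0]],[[0,0,0],[0,0,0]],[[0,0,0],[0,0,0]],[[0,0,0],[0,0,0]],[[0,0,0],[0,0,0]]]}' 4 30
python3 -m crank '{"steps":[[[0,0,0],[0,0,0]],[[0,0,0],[0,0,0]],[[0,0,0],[0,0,0]],[[0,0,0],[0,0,0]],[[0,0,0],[0,0,0]]]}'
```

```text
time: 21.67
ee_pos: [0.538, 0.1824, 0.044]
eef_rot: [0.724, 0.69, 0.0, 0.0]
ft_force: [0.6, 0.2, 0.5]
width: 0.056
grip_force: 0.0
time: 22.5
ee_pos: [0.5375, 0.1821, 0.0435]
eef_rot: [0.724, 0.69, -0.0, -0.0]
ft_force: [-2.6, 0.5, 0.8]
width: 0.0136
grip_force: 30.0
time: 22.92
ee_pos: [0.5376, 0.1821, 0.0435]
eef_rot: [0.724, 0.69, -0.0, -0.0]
ft_force: [-3.3, 0.4, 1.6]
width: 0.0135
grip_force: 30.0
```

Gripped. I lift straight up 100 mm (4.0 units), gently.

```bash
python3 -m crank '{"steps":[[[0,0,0.1],[0,0,0]],[[0,0,0.2],[0,0,0]],[[0,0,0.3],[0,0,0]],[[0,0,0.3],[0,0,0]],[[0,0,0.3],[0,0,0]],[[0,0,0.3],[0,0,0]],[[0,0,0.3],[0,0,0]],[[0,0,0.3],[0,0,0]],[[0,0,0.3],[0,0,0]],[[0,0,0.3],[0,0,0]]]}'
python3 -m crank '{"steps":[[[0,0,0.3],[0,0,0]],[[0,0,0.3],[0,0,0]],[[0,0,0.3],[0,0,0]],[[0,0,0.2],[0,0,0]],[[0,0,0.15],[0,0,0]],[[0,0,0.1],[0,0,0]],[[0,0,0.05],[0,0,0]],[[0,0,0],[0,0,0]],[[0,0,0],[0,0,0]],[[0,0,0],[0,0,0]]]}'
python3 -m crank '{"steps":[[[0,0,0],[0,0,0]],[[0,0,0],[0,0,0]],[[0,0,0],[0,0,0]],[[0,0,0],[0,0,0]],[[0,0,0],[0,0,0]]]}'
python3 - <<'E'
from h import *
s=snap("side","6"); cv2.imwrite("pics/s6crop.png",s["pixels"][130:430,150:500])
Q=cloud(s); d=monitor.read_state(); print(d["torque"],d["ee_pos"])
for n,x in dict(l=(.5408,.2592),r=(.5342,.1073),c=(.539,.2222),d=(.5356,.1442)).items():
    m=(np.hypot(Q[...,0]-x[0],Q[...,1]-x[1])<.018)&(Q[...,2]>.125)&(Q[...,2]<.185); w=Q[m]
    if len(w): print(n,len(w),w.min(0),w.max(0))
E
```

```text
time: 23.75
ee_pos: [0.5377, 0.1821, 0.1119]
eef_rot: [0.724, 0.69, 0.0, 0.0]
ft_force: [-0.3, 0.4, -3.7]
width: 0.0135
grip_force: 30.0
time: 24.58
ee_pos: [0.5375, 0.182, 0.1457]
eef_rot: [0.724, 0.69, -0.0, -0.0]
ft_force: [-0.2, -0.0, -4.1]
width: 0.0139
grip_force: 30.0
time: 25.0
ee_pos: [0.5377, 0.1821, 0.146]
eef_rot: [0.724, 0.69, 0.0, 0.0]
ft_force: [0.0, -0.2, -3.2]
width: 0.0138
grip_force: 30.0
[-0.03812451 -0.10637405  0.02034304] [0.53773681 0.18206282 0.14605087]
l 578 [0.53077571 0.24884279 0.12500527] [0.55169503 0.269352   0.17946384]
r 220 [0.52413484 0.09558803 0.12510061] [0.54385347 0.11726241 0.1674616 ]
c 359 [0.53018223 0.21138646 0.12506999] [0.55099527 0.23318785 0.1673499 ]
d 101 [0.52485137 0.13649372 0.12523945] [0.53476562 0.15364472 0.17168452]
```

View pics/s6crop.png

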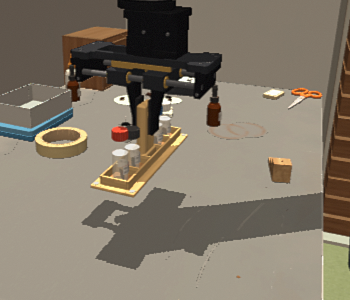

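The carrier hangs level about 102 mm up. The red cap (crop (120,134)), the black cap and the vials beyond the grip are all standing, with top heights consistent with a level carrier.

```bash
python3 -c "
from bench import ticket
print(ticket.close_job())"
```

```text
the job is handed in; nothing more can be done
None
```

Both loose vials stand in the carrier's end pockets, and the job was handed in with the arm holding the carrier steady and level about 10 cm above the desk, all four vials upright in it.

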